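Set out the disc-cutter punches in order of size

ROBOT

A 6-joint arm with a two-finger parallel gripper is mounted at the origin on the work surface. World frame = base frame: x ahead of the robot, y to its left, z up, the work surface at z = 0. Lengths are in m, angles in rad, forces in N, time in s.
With the tool pointing down it reaches from about 0.275 to 1 m from the base axis. Payload 8.4 kg.
Tool frame: the origin (TCP) lies at the very end of the fingers, on their centre line; the grasp point (between the pads) lies 19 mm behind it; z points along the fingers, x is the direction in which the jaws open and shut, and the axes are right-handed (so a half turn about z gives the same grasp; the last joint's range is limited). The gripper opens to 85 mm and grips with 20 to 120 N. Pads are 22 mm wide; open, the fingers measure 114 mm over their backs; the gripper's body (76 mm by 85 mm) begins 54 mm behind the grasp point. The pads swing forward as they close: fully open they stand 13 mm farther back than shut.
Start: joints at [-1.17, 0.353, 1.633, -0, 1.155, -0.002], TCP at [0.245, -0.575, 0.231] pointing down, gripper open.
Joint ranges: [-2.63, 2.63], [-0.92, 2.1], [0.06, 2.66], [-1.3, 4.44], [0, 2.69], [-3.02, 3.02]. Speed limits (rad/s): [2.22, 2.22, 2.79, 3.14, 3.14, 3.14].

INTERFACE

Orientations are given as [roll, pitch, yaw] about the fixed x, y, z axes, in that order (R = Rz(yaw) Ry(pitch) Rx(roll)).
In Python, from station import arm, capture, camera_model, ticket gives the robot as it stands.
- The arm moves only by the tool apply_moves, never from a script. Its argument "steps" is a list of rows, each a list of 3 entries, a list of its own where there are three numbers: the shift along the world's x, y, z in cm, then the turn about the world's z in degrees, then the finger opening in cm, from 0 to 8.54. A call has exactly 10 rows; each row is the pose to reach, as a shift and turn from the pose commanded when the call began; what a row does not reach only later rows make up. A row lasts 1/10 s, in which the tool goes at most 50 mm and 8.59 degrees, less where a joint would pass 70% of its speed; a pose out of reach is approached as far as the arm can. A call with a gripper value outside its range is refused whole. The fingers move at their own pace and stop on an object; the grip force is fixed at half the most. Time passes only in rows, so rows that repeat a pose let the fingers close, or fill a call up. It gives the time, the measured TCP pose, the force and the opening at its end, in the units of the state.
- arm.observe(): the state, without advancing time (a new reading comes with each control period).
- capture(name): name is "side" or "top" or "wrist"; returns the picture (384x512x3 uint8, red, green, blue); there is no depth.
- camera_model(name): a dict with "vfov" (degrees; the focal length in pixels is half the picture's height over the tangent of half this angle, whatever the lens; pixels are square), "cx", "cy" (the principal point, pixels), "k1" (the pictures are not rectified: a ray, as slopes to the right and down, at radius r is drawn at 1 + k1 r^2 times it, then the intrinsics apply), "world_to_cam" (4x4, takes a point from world to camera coordinates); the wrist camera has in their place "tool_from_camera" (4x4, takes a point from camera to tool coordinates, whose origin is the TCP and whose axes are the tool frame's). Camera axes: x right, y down, z forward; pixel columns grow to the right and rows downward; lengths in m; the calibration is good to about 2 mm. A picture is of the moment at which its call begins: read the wrist's pose just before it. camera_model takes no time and is no camera call.
- ticket.job_done(): hands the job in, once; it reports no verdict.
The state is a dict: "time": time; "joint_positions": joint angles; "qd": joint speeds; "joint_efforts": joint torques, N m; "tool_pos": TCP position; "eef_rot": TCP orientation; "wrist_force": force on the tool from outside, world axes, zero at the start; "wrist_torque": the same for the moment, N m; "width": opening from 0.0 (shut) to 1.0 (fully open).
Only numpy, scipy, OpenCV 4.12 (cv2) and the standard library are available. Lean on these libraries where they do the work, as an engineer would, in place of code of your own. Each camera call takes 0.05 s, during which the arm holds its last target.

TASK

The four steel punches of the disc cutter stand mixed up on the green bench mat: set them out in order of size along the felt pads on the ledge of the cutter's wooden base, each standing upright in the middle of the pad in front of the die hole it fits. Set each one down gently rather than dropping it, as the cutting edges are ground, and leave the jar and the doming block where they are.

Things in the scene. Friction and masses are not known exactly. Their poses are not given: they have to be found in the camera images.
- punch14: loose disc-cutter punch, 14 mm diameter: plain solid steel cylinder, 55 mm tall, top rim bevelled 3 mm, about 65 g, standing upright on the thin green mat (mat top 2 mm above the bench). Origin at the centre of its underside, z up its axis. The four punches differ only in diameter; centres at least 70 mm apart at the start.
- punch22: loose disc-cutter punch, 22 mm diameter: plain solid steel cylinder, 55 mm tall, top rim bevelled 3 mm, about 160 g, standing upright on the thin green mat (mat top 2 mm above the bench). Origin at the centre of its underside, z up its axis. The four punches differ only in diameter; centres at least 70 mm apart at the start.
- punch30: loose disc-cutter punch, 30 mm diameter: plain solid steel cylinder, 55 mm tall, top rim bevelled 3 mm, about 298 g, standing upright on the thin green mat (mat top 2 mm above the bench). Origin at the centre of its underside, z up its axis. The four punches differ only in diameter; centres at least 70 mm apart at the start.
- punch38: loose disc-cutter punch, 38 mm diameter: plain solid steel cylinder, 55 mm tall, top rim bevelled 3 mm, about 478 g, standing upright on the thin green mat (mat top 2 mm above the bench). Origin at the centre of its underside, z up its axis. The four punches differ only in diameter; centres at least 70 mm apart at the start.
- rest14: round grey felt pad, 46 mm diameter, 2 mm thick, fixed on the ledge of the cutter's wooden base (14 mm thick) in front of the 14 mm hole of the steel die block. Origin at the centre of its underside, 14 mm above the bench; its top is 16 mm above the bench. z up; y runs along the row of pads towards this pad's end, +x points to the die block. The cutter is fixed and may be turned any way.
- rest22: round grey felt pad, 46 mm diameter, 2 mm thick, fixed on the ledge of the cutter's wooden base (14 mm thick) in front of the 22 mm hole of the steel die block. Origin at the centre of its underside, 14 mm above the bench; its top is 16 mm above the bench. The four pads lie in one straight row, 52 mm apart, in order of hole size.
- rest30: round grey felt pad, 46 mm diameter, 2 mm thick, fixed on the ledge of the cutter's wooden base (14 mm thick) in front of the 30 mm hole of the steel die block. Origin at the centre of its underside, 14 mm above the bench; its top is 16 mm above the bench. The die block's upright face is parallel to the row, 52 mm from its line; the block's top is 56 mm above the bench (screw heads 60 mm).
- rest38: round grey felt pad, 46 mm diameter, 2 mm thick, fixed on the ledge of the cutter's wooden base (14 mm thick) in front of the 38 mm hole of the steel die block. Origin at the centre of its underside, 14 mm above the bench; its top is 16 mm above the bench. On the side away from the die block the wooden base ends 32 mm from the row's line and the bench is free.
- jar: bystander: closed amber glass jar with dark lid, 48 mm diameter, 60 mm tall, standing on the bench between cutter and mat, towards the far side. Origin at the centre of its underside.
- doming_block: bystander: steel doming block, a 50 mm cube with round hollows, about 1 kg, standing on the bench between cutter and mat on the robot's side. Origin at the centre of its underside. (A bench hammer, not listed, lies farther out, beyond 0.79 m ahead of the robot.)
Mind the look-alikes: they are no part of the job. Leave any blue look-alike of the punch22 alone.

How it is judged:
By the outcome, as a careful person would: the job done as asked, in the order asked, and still so for the second after the job is handed in, with the robot touching nothing.
It also fails if it takes over 106 s, if anything falls off the work surface, if the arm or the gripper's body presses on something with over 40 N, if the wrist force passes 120 N, or if a joint passes its speed limit or range.

## Working session

There is one attempt and no reset: what is moved stays moved. The work goes in short steps, Python scripts to look and compute and a tool call to move; the robot and the scene stay as the last step left them, time stands still between calls to the robot, and variables do not carry over. Pictures are saved under pics/ and viewed, and the job is handed in when it is done.

Besides the shell and the picture viewer there is one more tool, called as name([rows], argument=value, ...), one row to a line, values as JSON. apply_moves: Moves the arm, as the interface text tells. Its arguments: {"type":"object","properties":{"steps":{"type":"array","items":{"type":"array"}}},"required":["steps"]}

```bash
mkdir -p pics; ls; python3 - <<'E'
from station import arm,capture,camera_model
import cv2,json
s=arm.observe();print(s)
for n in("top","side"):
    im=capture(n);cv2.imwrite(f"pics/{n}0.png",im[...,::-1]);m=camera_model(n);print(n,m)
print(camera_model("wrist"))
E
```

```text
pics
{'time': 0.0, 'joint_positions': array([-1.17035821e+00,  3.53680152e-01,  1.63412064e+00,  1.74332271e-05,
        1.15524367e+00, -2.40360072e-03]), 'qd': array([ 0.00027374,  0.00174247,  0.00015062, -0.00062393,  0.00045671,
       -0.00091706]), 'joint_efforts': array([ 1.06516669e-03, -6.05235171e+01, -3.42059362e+01,  2.09445029e-04,
        9.19329061e-03, -2.36413854e-05]), 'tool_pos': array([ 0.2448352 , -0.57452116,  0.23054749]), 'eef_rot': array([-3.14157322e+00,  1.45175748e-03, -1.16796165e+00]), 'wrist_force': array([-0.91265929,  0.29427024,  0.09664569]), 'wrist_torque': array([-0.02902115, -0.01030431,  0.02008673]), 'width': 0.9972832869411358}
top {'vfov': 53.53390372038116, 'cx': 249.988948126791, 'cy': 198.44715511917178, 'k1': 0.036897630218387704, 'world_to_cam': array([[-0.00435311, -0.99997628,  0.0053376 , -0.0119685 ],
       [-0.98414527,  0.00333764, -0.17733287,  0.56352977],
       [ 0.17731085, -0.00602493, -0.98413645,  0.7400164 ],
       [ 0.        ,  0.        ,  0.        ,  1.        ]])}
side {'vfov': 43.78269058346153, 'cx': 264.04102868568657, 'cy': 195.2521510185514, 'k1': 0.0559859736078003, 'world_to_cam': array([[-0.85619731, -0.51637853,  0.01671441,  0.47265169],
       [-0.39573209,  0.63467055, -0.66376909,  0.2589584 ],
       [ 0.33214797, -0.57493174, -0.74775077,  0.7448235 ],
       [ 0.        ,  0.        ,  0.        ,  1.        ]])}
{'vfov': 71.19024969642676, 'cx': 256.7492843399893, 'cy': 193.04432573482265, 'k1': -0.04302596975238113, 'tool_from_camera': array([[ 9.99999400e-01,  1.09285885e-03, -7.13015547e-05,
        -6.58231175e-04],
       [-1.01767010e-03,  9.51309628e-01,  3.08235229e-01,
        -7.91673707e-02],
       [ 4.04687452e-04, -3.08234971e-01,  9.51310170e-01,
        -1.43683616e-01],
       [ 0.00000000e+00,  0.00000000e+00,  0.00000000e+00,
         1.00000000e+00]])}
```

View pics/top0.png

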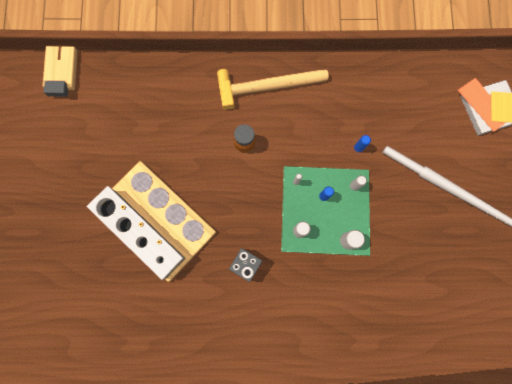

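View pics/side0.png

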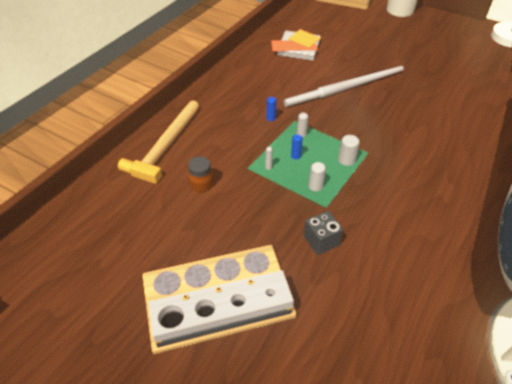

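```bash
python3 - <<'E'
import cv2
im=cv2.imread("pics/top0.png")
cv2.imwrite("pics/topL.png",cv2.resize(im[80:310,60:260],None,fx=2.6,fy=2.6,interpolation=cv2.INTER_CUBIC))
cv2.imwrite("pics/topR.png",cv2.resize(im[60:330,240:440],None,fx=2.2,fy=2.2,interpolation=cv2.INTER_CUBIC))
E
```

```text
(no output)
```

View crops.

View pics/topL.png

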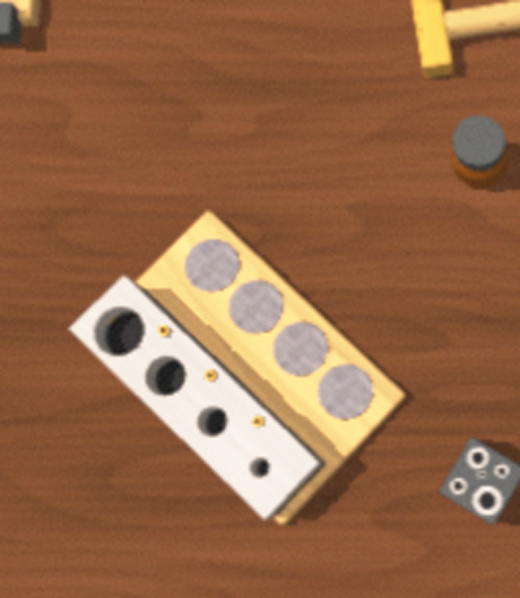

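View pics/topR.png

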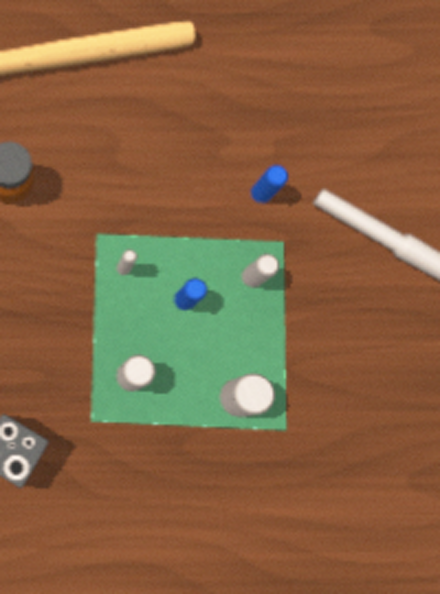

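```bash
cat > h.py <<'E'
import numpy as np,cv2
from station import arm,capture,camera_model
from scipy.spatial.transform import Rotation as Ro
from scipy.optimize import minimize
def M(n):
    m=camera_model(n); f=192/np.tan(np.radians(m["vfov"]/2)); return m,f
def w2c(n,s=None):
    m,f=M(n)
    if n!="wrist": return np.array(m["world_to_cam"])
    T=np.eye(4);T[:3,:3]=Ro.from_euler("xyz",s["eef_rot"]).as_matrix();T[:3,3]=s["tool_pos"]
    return np.linalg.inv(T@m["tool_from_camera"])
def proj(n,P,s=None):
    m,f=M(n);P=np.atleast_2d(P);W=w2c(n,s);c=P@W[:3,:3].T+W[:3,3]
    u=c[:,:2]/c[:,2:];u=u*(1+m["k1"]*(u**2).sum(1,keepdims=True));return u*f+[m["cx"],m["cy"]]
def unproj(n,px,z,s=None):
    m,f=M(n);W=w2c(n,s);out=[]
    for p in np.atleast_2d(px):
        d=(np.array(p)-[m["cx"],m["cy"]])/f;u=d.copy()
        for _ in range(20):u=d/(1+m["k1"]*(u@u))
        r=W[:3,:3].T@np.r_[u,1];o=-W[:3,:3].T@W[:3,3];out.append(o+r*(z-o[2])/r[2])
    return np.array(out)
def cyl(x,y,z,d,h=.055,bev=.003):
    a=np.linspace(0,2*np.pi,40,endpoint=False);c=np.c_[np.cos(a),np.sin(a)]
    L=[(d/2,0),(d/2,h-bev),(d/2-bev,h)]
    return np.vstack([np.c_[c*r+[x,y],np.full(40,z+zz)] for r,zz in L])
def fitcyl(n,mask,x,y,z,d,s=None,up=4):
    # mask: bool image of blob; returns best x,y by silhouette IoU
    ys,xs=np.nonzero(mask);x0,x1,y0,y1=max(xs.min()-15,0),xs.max()+15,max(ys.min()-15,0),ys.max()+15
    mk=cv2.resize(mask[y0:y1,x0:x1].astype(np.float32),None,fx=up,fy=up)>.5
    def cost(p):
        q=(proj(n,cyl(p[0]/1e3,p[1]/1e3,z,d),s)-[x0,y0]+.5)*up-.5
        im=np.zeros(mk.shape,np.uint8);cv2.fillConvexPoly(im,cv2.convexHull(np.round(q*16).astype(np.int32)),1,shift=4)
        b=im>0;return -(b&mk).sum()/max((b|mk).sum(),1)
    r=minimize(cost,[x*1e3,y*1e3],method="Nelder-Mead",options=dict(initial_simplex=np.array([[x*1e3,y*1e3],[x*1e3+5,y*1e3],[x*1e3,y*1e3+5]])))
    return r.x/1e3,-r.fun
E
python3 - <<'E'
from h import *
pads=dict(p38=(141.5,181.9),p30=(158.8,197.7),p22=(176.2,214.2),p14=(193.1,230.4))
for n in("top","side"):
    im=cv2.imread(f"pics/{n}0.png");hsv=cv2.cvtColor(im,cv2.COLOR_BGR2HSV)
    # felt: greyish mask near pads
    mk=((hsv[...,1]<60)&(hsv[...,2]>110)).astype(np.uint8)
    k,lab,st,ce=cv2.connectedComponentsWithStats(mk)
    for i in range(1,k):
        if st[i,4]>25: print(n,ce[i].round(1),st[i], unproj(n,ce[i],.016)[0][:2].round(4))
E
```

```text
top [53.3 86.2] [ 44  81  20  11 163] [0.8281 0.4276]
top [498.2  87. ] [484  80  27  14 213] [ 0.823 -0.575]
top [476.  119.5] [461  97  30  38 341] [ 0.7467 -0.5186]
top [506.5 124.6] [502 123  10   5  27] [ 0.734  -0.5832]
top [243.4 133. ] [235 125  19  17 229] [ 7.183e-01 -3.000e-04]
top [446.4 184.8] [ 383  146  129   80 1318] [ 0.5984 -0.4401]
top [141.  181.6] [131 172  21  20 315] [0.6077 0.2225]
top [297.1 178.7] [293 173  10  12  76] [ 0.6133 -0.1178]
top [358.1 182.5] [350 175  17  16 179] [ 0.6041 -0.2503]
top [137.2 234.3] [  87  187   96   93 2755] [0.4933 0.2253]
top [158.  197.6] [148 188  21  20 317] [0.5723 0.1844]
top [175.2 213.6] [165 204  21  20 321] [0.5371 0.1465]
top [192.5 230.2] [183 220  20  21 334] [0.5014 0.1084]
top [301.3 229.2] [293 221  18  17 232] [ 0.5025 -0.1238]
top [352.1 239.4] [340 230  25  20 402] [ 0.4805 -0.2308]
top [244.3 264.6] [230 249  30  32 504] [ 0.4285 -0.0019]
side [59.2 37.6] [    0     0   177   113 10233] [ 1.3342 -0.2281]
side [400.9   6.6] [388   0  27  16 349] [ 0.6155 -0.9016]
side [501.9  20.9] [487   0  25  47 848] [ 0.3383 -0.9711]
side [286.8  34.7] [283  31  10   9  57] [ 0.8283 -0.5808]
side [299.2  54. ] [278  51  38   9 226] [ 0.7532 -0.5141]
side [339.4  86.3] [284  66 119  40 892] [ 0.6008 -0.4409]
side [301.9 124.5] [296 113  12  25 216] [ 0.6109 -0.2637]
side [348.1 150. ] [338 135  21  31 519] [ 0.4863 -0.2419]
side [268.6 157.9] [265 146   8  24 170] [ 0.6195 -0.1299]
side [316.5 176.2] [308 162  18  30 431] [ 0.5086 -0.1358]
side [324.1 224.4] [309 213  32  24 366] [ 0.4396 -0.0312]
side [255.8 262.1] [244 252  24  21 393] [0.5043 0.1078]
side [226.9 268.8] [215 259  25  21 411] [0.5396 0.1458]
side [197.1 275.6] [185 265  25  22 432] [0.5752 0.1835]
side [222.1 305. ] [ 149  271  145   70 5196] [0.5074 0.2073]
side [166.4 282.5] [154 272  26  22 451] [0.6109 0.2214]
side [502.8 345.6] [ 492  314   20   70 1043] [0.103  0.0362]
```

```bash
python3 - <<'E'
from h import *
g=dict(p14=(.014,.60,-.12),p22=(.022,.59,-.255),p30=(.030,.49,-.13),p38=(.038,.47,-.235))
for n in("top","side"):
    im=cv2.imread(f"pics/{n}0.png").astype(int)
    b,gg,r=im[...,0],im[...,1],im[...,2]
    vis=im.astype(np.uint8).copy()
    base=(r>gg*0.85)&(b>gg*.7)&(b<gg*1.25)&(r>85)
    for k,(d,x,y) in g.items():
        # region: dilated predicted
        q=proj(n,cyl(x,y,.002,d+.03)).astype(np.int32)
        roi=np.zeros(im.shape[:2],np.uint8);cv2.fillConvexPoly(roi,cv2.convexHull(q),1)
        mk=(base&(roi>0)).astype(np.uint8)
        kk,lab,st,ce=cv2.connectedComponentsWithStats(mk);i=1+st[1:,4].argmax();mk=lab==i
        p,s=fitcyl(n,mk,x,y,.002,d);print(n,k,p.round(4),round(s,3),"area",mk.sum())
        vis[mk]=vis[mk]//2+np.array([0,0,127],np.uint8)
        q=proj(n,cyl(*p,.002,d));cv2.polylines(vis,[cv2.convexHull(q.round().astype(np.int32))],1,(0,255,255))
    y0,x0=(155,270) if n=="top" else (100,240)
    cv2.imwrite(f"pics/fit{n}.png",cv2.resize(vis[y0:y0+110,x0:x0+130],None,fx=5,fy=5,interpolation=0))
E
```

```text
top p14 [ 0.6098 -0.1159] 0.871 area 69
top p22 [ 0.6011 -0.2457] 0.934 area 167
top p30 [ 0.501  -0.1219] 0.944 area 217
top p38 [ 0.4794 -0.2267] 0.954 area 384
side p14 [ 0.6143 -0.1198] 0.843 area 158
side p22 [ 0.6061 -0.2542] 0.868 area 262
side p30 [ 0.5042 -0.1245] 0.957 area 403
side p38 [ 0.4826 -0.2326] 0.919 area 557
```

View pics/fittop.png

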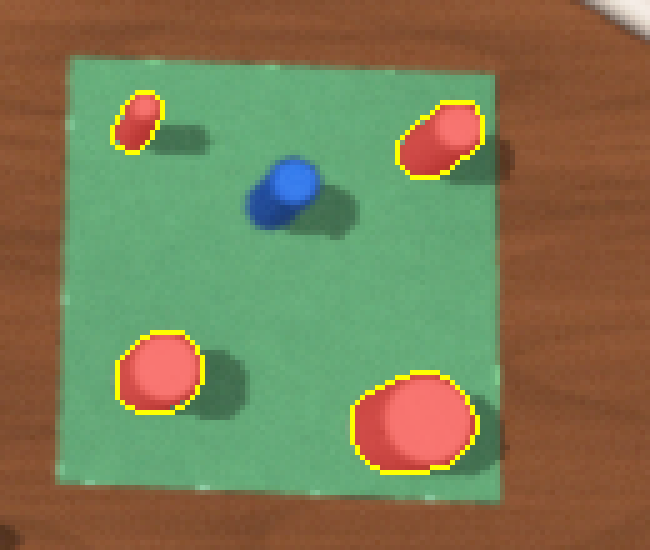

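View pics/fitside.png

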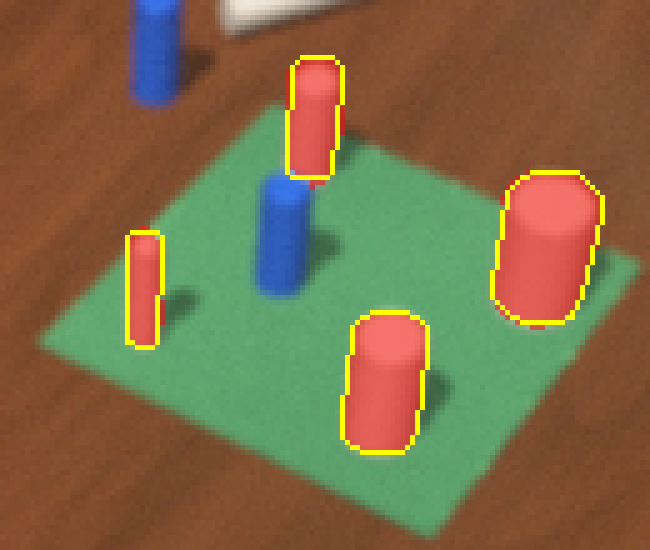

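apply_moves([
  [[4,5,0],5,6],
  [[8,10,0],10,6],
  [[12,15,0],15,6],
  [[16,20,0],20,6],
  [[20,25,0],24,6],
  [[24,30,0],24,6],
  [[27,35,0],24,6],
  [[29,38,0],24,6],
  [[30,39,0],24,6],
  [[30,39,0],24,6],
])

```text
time: 1.1
tool_pos: [0.546, -0.1827, 0.2311]
eef_rot: [-3.142, 0.0, -0.748]
wrist_force: [0.0, -0.9, -0.4]
width: 0.7
```

```bash
cat > w.py <<'E'
from h import *
import sys
nm=sys.argv[1];s=arm.observe();im=capture("wrist")[...,::-1].copy();cv2.imwrite(f"pics/{nm}.png",im);np.save(f"pics/{nm}.npy",s,allow_pickle=True)
print(s["time"],s["tool_pos"].round(4),s["eef_rot"].round(3),s["wrist_force"].round(1),round(s["width"],3))
E
python3 w.py w1; python3 - <<'E'
from h import *
s=np.load("pics/w1.npy",allow_pickle=True).item()
g=dict(p14=(.014,.612,-.118),p22=(.022,.6036,-.25),p30=(.030,.5026,-.1232),p38=(.038,.481,-.2297))
n="wrist";im=cv2.imread("pics/w1.png").astype(int);b,gg,r=im[...,0],im[...,1],im[...,2]
vis=im.astype(np.uint8).copy()
base=(r>gg*0.85)&(b>gg*.7)&(b<gg*1.25)&(r>85)
for k,(d,x,y) in g.items():
    q=proj(n,cyl(x,y,.002,d+.02),s).astype(np.int32)
    roi=np.zeros(im.shape[:2],np.uint8);cv2.fillConvexPoly(roi,cv2.convexHull(q),1)
    mk=(base&(roi>0)).astype(np.uint8)
    kk,lab,st,ce=cv2.connectedComponentsWithStats(mk);i=1+st[1:,4].argmax();mk=lab==i
    p,sc=fitcyl(n,mk,x,y,.002,d,s);print(k,p.round(4),round(sc,3),"area",mk.sum())
    q=proj(n,cyl(*p,.002,d),s);cv2.polylines(vis,[cv2.convexHull(q.round().astype(np.int32))],1,(0,255,255))
cv2.imwrite("pics/w1f.png",vis)
E
```

```text
1.1 [ 0.546  -0.1827  0.2311] [-3.142  0.    -0.748] [ 0.  -0.9 -0.4] 0.7
p14 [ 0.6159 -0.1115] 0.814 area 153
p22 [ 0.606  -0.2432] 0.866 area 483
p30 [ 0.5047 -0.1175] 0.919 area 714
p38 [ 0.4824 -0.2239] 0.938 area 1009
```

View pics/w1f.png

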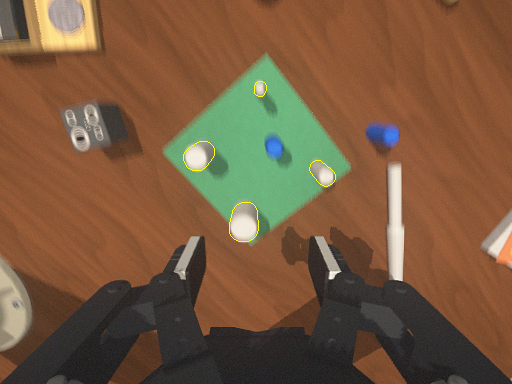

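apply_moves([
  [[2,2,-2],0,5],
  [[4,4,-5],0,5],
  [[6,6,-8],0,5],
  [[6.7,6.9,-9.5],0,5],
  [[6.7,6.9,-10],0,5],
  [[6.7,6.9,-10],0,5],
  [[6.7,6.9,-10],0,5],
  [[6.7,6.9,-10],0,5],
  [[6.7,6.9,-10],0,5],
  [[6.7,6.9,-10],0,5],
])

```text
time: 2.15
tool_pos: [0.6121, -0.1165, 0.1321]
eef_rot: [-3.141, -0.001, -0.75]
wrist_force: [0.1, -0.4, -0.3]
width: 0.587
```

```bash
python3 w.py w2; python3 - <<'E'
from h import *
s=np.load("pics/w2.npy",allow_pickle=True).item();im=cv2.imread("pics/w2.png")
p=s["tool_pos"];print(proj("wrist",[p,[.6125,-.1158,.002],[.6125,-.1158,.057]],s).round(1))
x,y=220,170
c=cv2.resize(im[y:y+130,x-30:x+120],None,fx=5,fy=5,interpolation=cv2.INTER_CUBIC);cv2.imwrite("pics/w2c.png",c[:600])
E
```

```text
2.15 [ 0.6121 -0.1165  0.1321] [-3.141e+00 -1.000e-03 -7.500e-01] [ 0.1 -0.4 -0.3] 0.587
[[257.7 245.1]
 [257.  184.1]
 [257.1 201.7]]
```

View pics/w2.png

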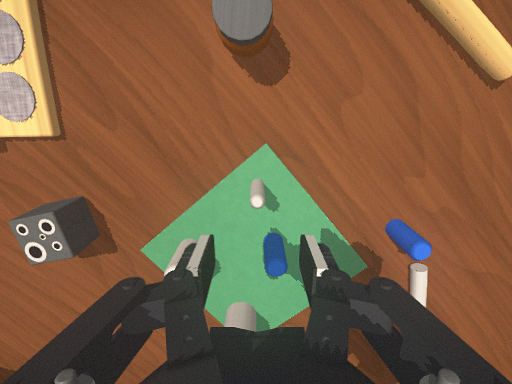

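View pics/w2c.png

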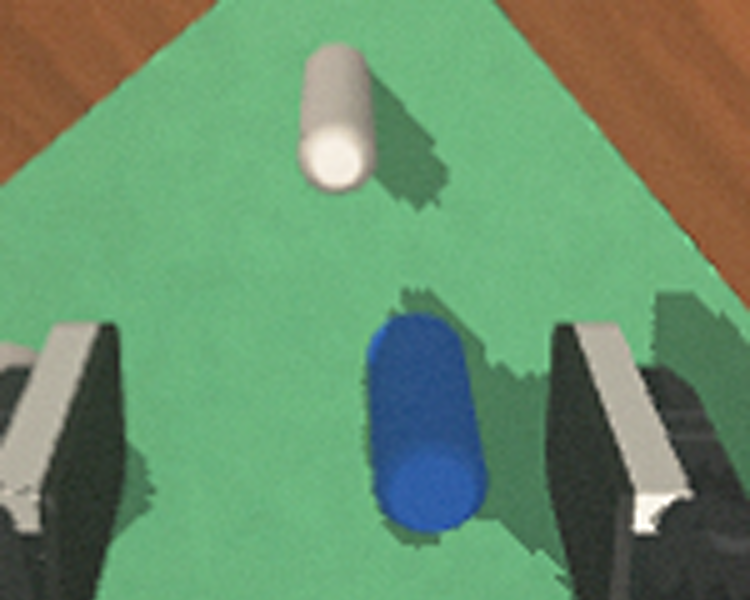

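apply_moves([
  [[0,0.1,-4],0,5],
  [[0,0.1,-8],0,5],
  [[0,0.1,-10.5],0,5],
  [[0,0.1,-11.5],0,5],
  [[0,0.1,-12],0,5],
  [[0,0.1,-12],0,5],
  [[0,0.1,-12],0,0],
  [[0,0.1,-12],0,0],
  [[0,0.1,-12],0,0],
  [[0,0.1,-12],0,0],
])

```text
time: 3.2
tool_pos: [0.6128, -0.1151, 0.0126]
eef_rot: [-3.141, -0.002, -0.749]
wrist_force: [-0.6, 0.6, 6.1]
width: 0.149
```

```bash
python3 w.py w3
```

```text
3.2 [ 0.6128 -0.1151  0.0126] [-3.141e+00 -2.000e-03 -7.490e-01] [-0.6  0.6  6.1] 0.149
```

View pics/w3.png

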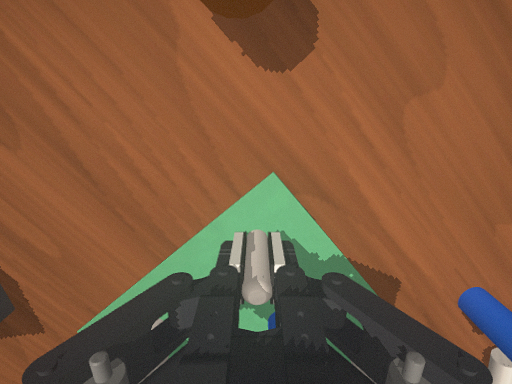

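apply_moves([
  [[0,0,1],0,0],
  [[0,0,4],0,0],
  [[0,0,8],0,0],
  [[-1,2,10],0,0],
  [[-3,6,10],0,0],
  [[-5,10.2,10],0,0],
  [[-7,14.2,10],0,0],
  [[-9,18.4,10],0,0],
  [[-10.5,21.5,10],0,0],
  [[-11,22.3,10],0,0],
])

```text
time: 4.25
tool_pos: [0.5004, 0.1104, 0.112]
eef_rot: [-3.141, 0.0, -0.747]
wrist_force: [0.4, -0.9, 0.1]
width: 0.15
```

apply_moves([
  [[0,0,-2],0,0],
  [[0,0,-4],0,0],
  [[0,0,-5],0,0],
  [[0,0,-6],0,0],
  [[0,0,-6],0,0],
  [[0,0,-6],0,0],
  [[0,0,-6],0,0],
  [[0,0,-6],0,0],
  [[0,0,-6],0,0],
  [[0,0,-6],0,0],
])

```text
time: 5.25
tool_pos: [0.5022, 0.1081, 0.0516]
eef_rot: [-3.141, -0.0, -0.749]
wrist_force: [-0.0, 0.6, -1.1]
width: 0.148
```

```bash
python3 w.py w4; python3 - <<'E'
from h import *
s=np.load("pics/w4.npy",allow_pickle=True).item();p=s["tool_pos"]
for n in("top","side"):
    im=capture(n)[...,::-1].copy();cv2.imwrite(f"pics/{n}4.png",im)
    a=proj(n,[[.5028,.1081,.016]])[0].astype(int);x0,y0=a-[60,45]
    v=cv2.resize(im[y0:y0+90,x0:x0+120],None,fx=6,fy=6,interpolation=cv2.INTER_CUBIC)
    L=lambda P:((proj(n,P)-[x0,y0]+.5)*6).astype(np.int32)
    cv2.polylines(v,[cv2.convexHull(L(cyl(p[0],p[1],p[2]-.0106,.014)))],1,(0,255,255))
    cv2.polylines(v,[cv2.convexHull(L(cyl(.5028,.1081,.016,.046,0,0)))],1,(255,255,0))
    cv2.imwrite(f"pics/{n}4c.png",v)
E
```

```text
5.25 [0.5022 0.1081 0.0516] [-3.141 -0.    -0.749] [-0.   0.6 -1.1] 0.148
```

View pics/top4c.png

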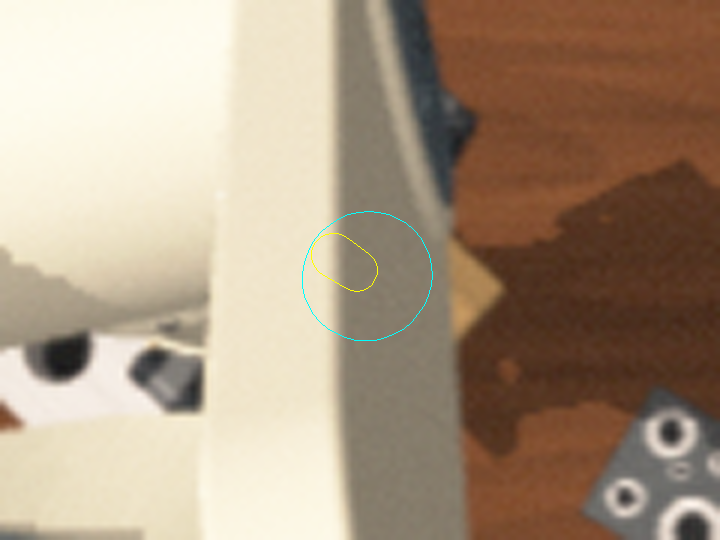

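View pics/side4c.png

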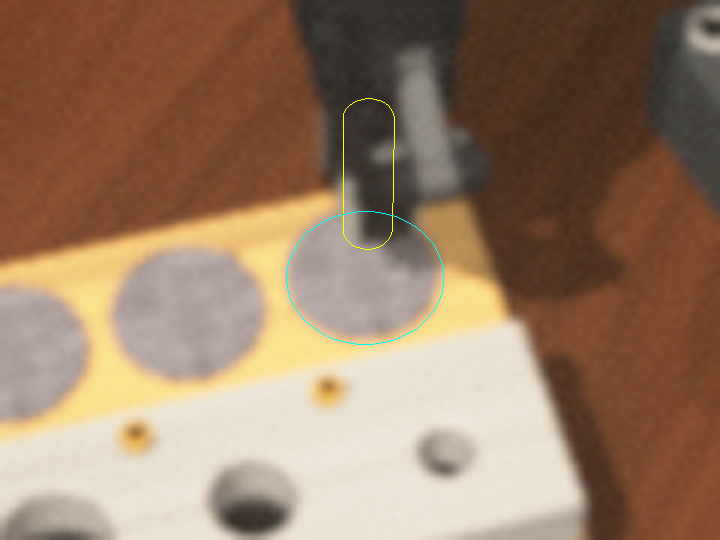

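View pics/w4.png

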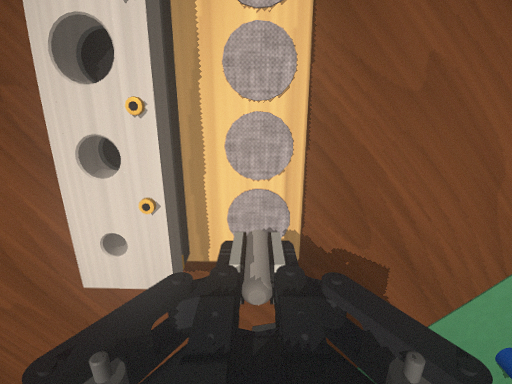

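```bash
python3 - <<'E'
from h import *
s=np.load("pics/w4.npy",allow_pickle=True).item();im=cv2.imread("pics/w4.png").astype(int)
hsv=cv2.cvtColor(im.astype(np.uint8),cv2.COLOR_BGR2HSV)
mk=((hsv[...,1]<60)&(hsv[...,2]>90)).astype(np.uint8);mk=cv2.morphologyEx(mk,cv2.MORPH_OPEN,np.ones((3,3)))
mk[:, :205]=0;mk[:,310:]=0;mk[230:]=0
cs,_=cv2.findContours(mk,cv2.RETR_EXTERNAL,cv2.CHAIN_APPROX_NONE)
for c in cs:
    if len(c)<40: continue
    q=c[:,0].astype(float);k=(q[:,1]>2)&(q[:,1]<226);q=q[k]
    W=unproj("wrist",q,.016,s)[:,:2]
    # circle fit
    A=np.c_[2*W,np.ones(len(W))];b=(W**2).sum(1);x=np.linalg.lstsq(A,b,rcond=None)[0];r=np.sqrt(x[2]+x[:2]@x[:2])
    print(len(q),x[:2].round(4),"r",r.round(4))
E
```

```text
101 [0.504  0.1092] r 0.0221
190 [0.5395 0.1472] r 0.0223
217 [0.575  0.1853] r 0.0223
33 [0.6093 0.2219] r 0.0206
```

apply_moves([
  [[0.1,0.1,-0.5],0,0],
  [[0.2,0.1,-1.2],0,0],
  [[0.2,0.1,-1.8],0,0],
  [[0.2,0.1,-2.1],0,0],
  [[0.2,0.1,-2.3],0,0],
  [[0.2,0.1,-2.4],0,0],
  [[0.2,0.1,-2.4],0,0],
  [[0.2,0.1,-2.5],0,0],
  [[0.2,0.1,-2.5],0,0],
  [[0.2,0.1,-2.5],0,0],
])

```text
time: 6.4
tool_pos: [0.5042, 0.1091, 0.0266]
eef_rot: [-3.141, -0.0, -0.749]
wrist_force: [-1.0, -0.7, 4.0]
width: 0.148
```

apply_moves([
  [[0,0,0],0,3],
  [[0,0,0],0,3],
  [[0,0,0],0,3],
  [[0,0,0],0,3],
  [[0,0,0.5],0,3],
  [[0,0,2],0,3],
  [[0,0,4.5],0,3],
  [[0,0,8],0,3],
  [[0,0,12],0,3],
  [[0,0,12.5],0,3],
])

```text
time: 7.4
tool_pos: [0.5067, 0.1096, 0.156]
eef_rot: [-3.136, -0.004, -0.749]
wrist_force: [0.5, -0.0, -0.5]
width: 0.352
```

```bash
python3 w.py w5
```

```text
7.4 [0.5067 0.1096 0.156 ] [-3.136 -0.004 -0.749] [ 0.5 -0.  -0.5] 0.352
```

View pics/w5.png

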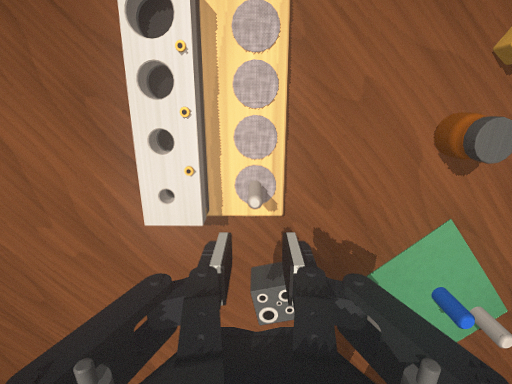

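apply_moves([
  [[1,-3.5,0],0,5],
  [[2.3,-8,0],0,5],
  [[3.6,-12.8,0],0,5],
  [[4.9,-17.5,0],0,5],
  [[6.2,-22.2,0],0,5],
  [[7.5,-27,0],0,5],
  [[8.8,-31.5,-0.5],0,5],
  [[9.8,-34.8,-1],0,5],
  [[10,-35.7,-1.5],0,5],
  [[10,-35.7,-1.5],0,5],
])

```text
time: 8.45
tool_pos: [0.6029, -0.2487, 0.1341]
eef_rot: [3.141, 0.003, -0.751]
wrist_force: [0.5, -0.1, -0.3]
width: 0.582
```

```bash
sleep 0; python3 w.py w6; python3 - <<'E'
from h import *
s=np.load("pics/w6.npy",allow_pickle=True).item();im=cv2.imread("pics/w6.png")
print(proj("wrist",[s["tool_pos"],[.6044,-.2477,.002],[.6044,-.2477,.057]],s).round(1))
cv2.imwrite("pics/w6c.png",cv2.resize(im[140:260,180:330],None,fx=5,fy=5,interpolation=cv2.INTER_CUBIC))
# back check p14 in w5
s=np.load("pics/w5.npy",allow_pickle=True).item();im=cv2.imread("pics/w5.png")
print(s["qd"] if 0 else "",proj("wrist",[[.504,.1092,.016],[.504,.1092,.071]],s).round(1))
cv2.imwrite("pics/w5c.png",cv2.resize(im[140:240,200:310],None,fx=6,fy=6,interpolation=cv2.INTER_CUBIC))
E
```

```text
8.45 [ 0.6029 -0.2487  0.1341] [ 3.141e+00  3.000e-03 -7.510e-01] [ 0.5 -0.1 -0.3] 0.582
[[257.7 245.1]
 [258.1 182.5]
 [258.2 199.7]]
 [[255.2 184.8]
 [255.1 201.4]]
```

View pics/w6c.png

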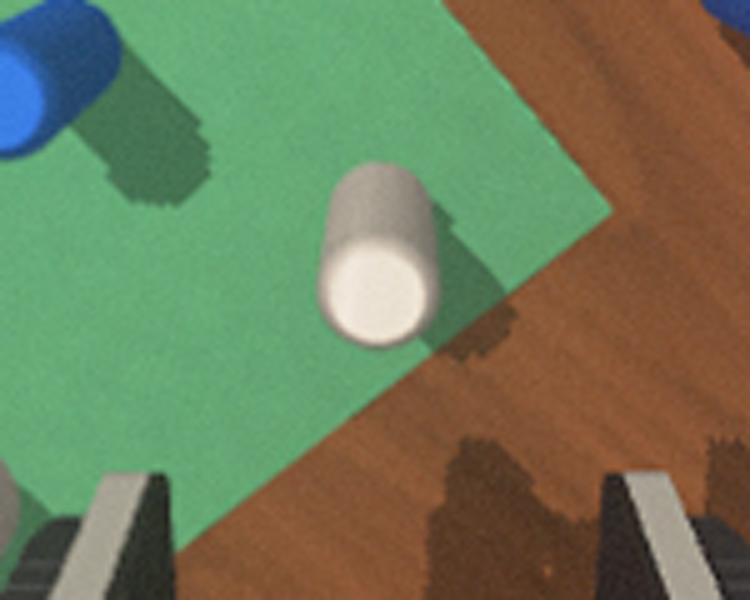

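View pics/w5c.png

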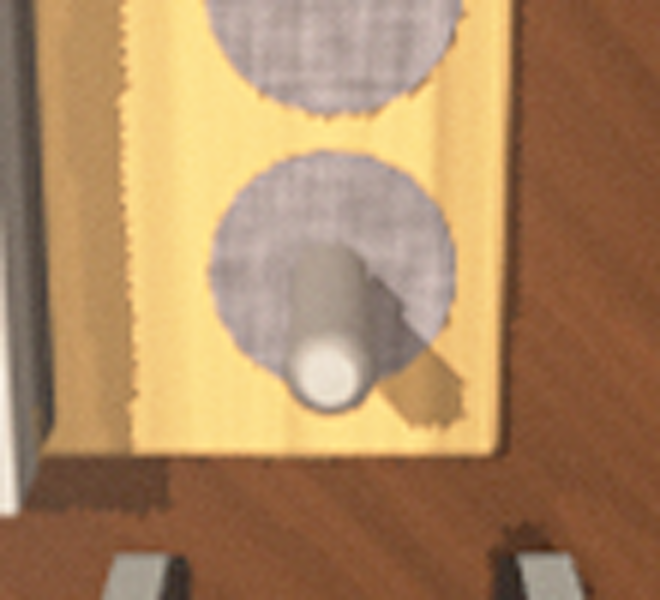

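View pics/w6.png

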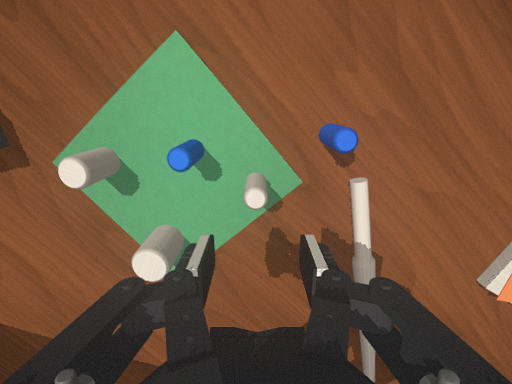

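apply_moves([
  [[-0.1,0.2,-3],0,5],
  [[-0.1,0.2,-7],0,5],
  [[-0.1,0.2,-10.5],0,5],
  [[-0.1,0.2,-11.8],0,5],
  [[-0.1,0.2,-12.3],0,5],
  [[-0.1,0.2,-12.3],0,5],
  [[-0.1,0.2,-12.3],0,0],
  [[-0.1,0.2,-12.3],0,0],
  [[-0.1,0.2,-12.3],0,0],
  [[-0.1,0.2,-12.3],0,0],
])

```text
time: 9.5
tool_pos: [0.6041, -0.2464, 0.0152]
eef_rot: [-3.14, -0.002, -0.749]
wrist_force: [-0.8, 1.2, 5.7]
width: 0.24
```

```bash
python3 w.py w7; python3 - <<'E'
from h import *
s=np.load("pics/w7.npy",allow_pickle=True).item();im=cv2.imread("pics/w7.png")
cv2.imwrite("pics/w7c.png",cv2.resize(im[200:350,180:340],None,fx=4,fy=4,interpolation=cv2.INTER_CUBIC))
p=s["tool_pos"];print(proj("wrist",[[p[0],p[1],.057]],s))
E
```

```text
9.5 [ 0.6041 -0.2464  0.0152] [-3.14e+00 -2.00e-03 -7.49e-01] [-0.8  1.2  5.7] 0.24
[[258.22985352 290.03564647]]
```

View pics/w7c.png

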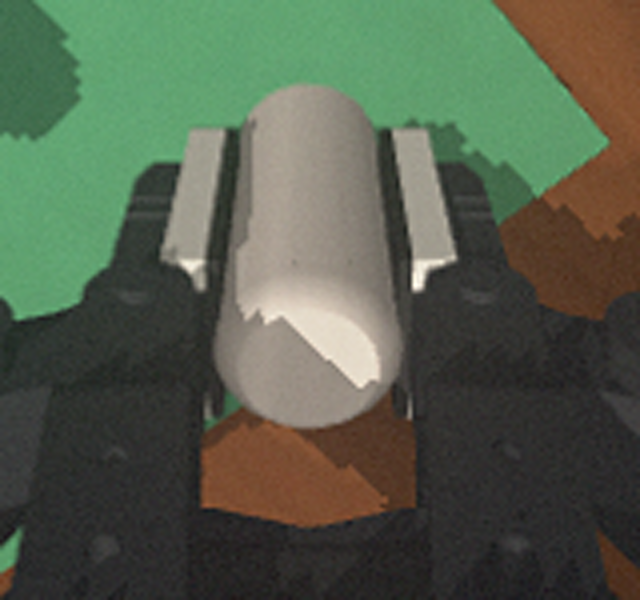

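apply_moves([
  [[0,0,1],0,0],
  [[0,0,4],0,0],
  [[0,0,8],0,0],
  [[-0.5,3,10],0,0],
  [[-1.2,7,10],0,0],
  [[-1.9,11.5,10],0,0],
  [[-2.6,16,10],0,0],
  [[-3.4,20.5,10],0,0],
  [[-4.1,25,10],0,0],
  [[-4.9,29.5,10],0,0],
])

```text
time: 10.55
tool_pos: [0.5538, 0.0507, 0.1145]
eef_rot: [-3.14, -0.001, -0.749]
wrist_force: [0.2, 0.5, -1.8]
width: 0.239
```

apply_moves([
  [[-0.8,4.5,0],0,0],
  [[-1.3,7.8,0],0,0],
  [[-1.6,9.8,0],0,0],
  [[-1.6,9.8,-2],0,0],
  [[-1.6,9.8,-4.5],0,0],
  [[-1.6,9.8,-6],0,0],
  [[-1.6,9.8,-6.5],0,0],
  [[-1.6,9.8,-6.5],0,0],
  [[-1.6,9.8,-6.5],0,0],
  [[-1.6,9.8,-6.5],0,0],
])

```text
time: 11.55
tool_pos: [0.5388, 0.147, 0.0492]
eef_rot: [-3.14, -0.001, -0.75]
wrist_force: [1.0, 0.7, -1.2]
width: 0.237
```

```bash
cat > padfit.py <<'E'
from h import *
import sys
nm=sys.argv[1]
s=np.load(f"pics/{nm}.npy",allow_pickle=True).item();im=cv2.imread(f"pics/{nm}.png")
hsv=cv2.cvtColor(im,cv2.COLOR_BGR2HSV)
mk=((hsv[...,1]<60)&(hsv[...,2]>90)).astype(np.uint8);mk=cv2.morphologyEx(mk,cv2.MORPH_OPEN,np.ones((3,3)))
mk[:, :205]=0;mk[:,310:]=0;mk[230:]=0
cs,_=cv2.findContours(mk,cv2.RETR_EXTERNAL,cv2.CHAIN_APPROX_NONE)
for c in cs:
    if len(c)<40: continue
    q=c[:,0].astype(float);q=q[(q[:,1]>2)&(q[:,1]<226)]
    W=unproj("wrist",q,.016,s)[:,:2]
    A=np.c_[2*W,np.ones(len(W))];b=(W**2).sum(1);x=np.linalg.lstsq(A,b,rcond=None)[0];r=np.sqrt(x[2]+x[:2]@x[:2])
    print(len(q),x[:2].round(4),"r",r.round(4))
E
python3 w.py w8; python3 padfit.py w8
```

```text
11.55 [0.5388 0.147  0.0492] [-3.14e+00 -1.00e-03 -7.50e-01] [ 1.   0.7 -1.2] 0.237
95 [0.5396 0.1472] r 0.0221
193 [0.575  0.1851] r 0.0222
219 [0.6106 0.2232] r 0.0223
```

View pics/w8.png

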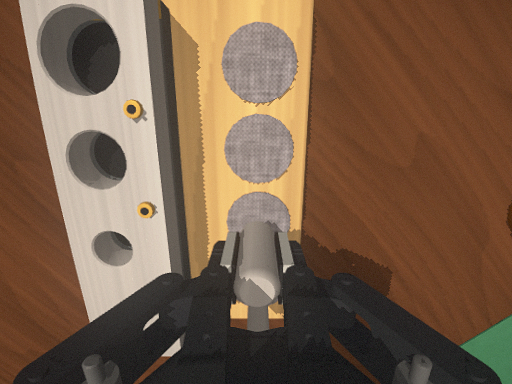

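apply_moves([
  [[0,0,-0.5],0,0],
  [[0,0,-1.0],0,0],
  [[0,0,-1.4],0,0],
  [[0,0,-1.7],0,0],
  [[0,0,-1.8],0,0],
  [[0,0,-1.9],0,0],
  [[0,0,-2.0],0,0],
  [[0,0,-2.0],0,0],
  [[0,0,-2.0],0,0],
  [[0,0,-2.0],0,0],
])

```text
time: 12.6
tool_pos: [0.538, 0.1471, 0.0292]
eef_rot: [-3.142, 0.0, -0.749]
wrist_force: [-3.2, -0.8, 9.8]
width: 0.239
```

apply_moves([
  [[0,0,0],0,3.8],
  [[0,0,0],0,3.8],
  [[0,0,0],0,3.8],
  [[0,0,0],0,3.8],
  [[0,0,0.5],0,3.8],
  [[0,0,2],0,3.8],
  [[0,0,4.5],0,3.8],
  [[0,0,8],0,3.8],
  [[0,0,12],0,3.8],
  [[0,0,12.5],0,3.8],
])

```text
time: 13.6
tool_pos: [0.5409, 0.1478, 0.1592]
eef_rot: [-3.134, -0.004, -0.749]
wrist_force: [1.5, 0.7, 0.7]
width: 0.447
```

```bash
python3 w.py w9; python3 - <<'E'
from h import *
s=np.load("pics/w9.npy",allow_pickle=True).item();im=cv2.imread("pics/w9.png")
print(proj("wrist",[[.5395,.1472,.016],[.5395,.1472,.071],[.504,.1092,.071]],s).round(1))
cv2.imwrite("pics/w9c.png",cv2.resize(im[140:280,200:310],None,fx=4.2,fy=4.2,interpolation=cv2.INTER_CUBIC))
E
```

```text
13.6 [0.5409 0.1478 0.1592] [-3.134 -0.004 -0.749] [1.5 0.7 0.7] 0.447
[[256.1 183.6]
 [256.3 199.7]
 [256.1 250. ]]
```

View pics/w9c.png

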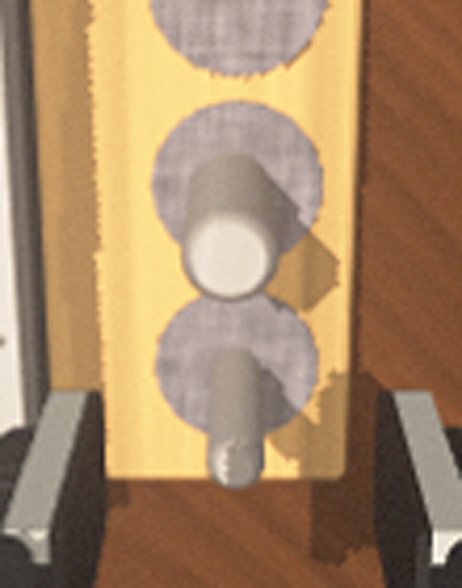

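apply_moves([
  [[-0.4,-3.5,0],0,6],
  [[-1,-8,0],0,6],
  [[-1.6,-12.8,0],0,6],
  [[-2.3,-17.5,0],0,6],
  [[-2.9,-22,-0.5],0,6],
  [[-3.4,-25.8,-1],0,6],
  [[-3.5,-26.8,-1.8],0,6],
  [[-3.5,-26.8,-1.8],0,6],
  [[-3.5,-26.8,-1.8],0,6],
  [[-3.5,-26.8,-1.8],0,6],
])

```text
time: 14.65
tool_pos: [0.5032, -0.1197, 0.1353]
eef_rot: [-3.141, 0.0, -0.748]
wrist_force: [-0.0, 0.5, -0.2]
width: 0.7
```

```bash
python3 w.py w10; python3 - <<'E'
from h import *
s=np.load("pics/w10.npy",allow_pickle=True).item();im=cv2.imread("pics/w10.png")
print(proj("wrist",[[.5033,-.1213,.002],[.5033,-.1213,.057]],s).round(1))
cv2.imwrite("pics/w10c.png",cv2.resize(im[140:260,180:330],None,fx=5,fy=5,interpolation=cv2.INTER_CUBIC))
E
```

```text
14.65 [ 0.5032 -0.1197  0.1353] [-3.141  0.    -0.748] [-0.   0.5 -0.2] 0.7
[[258.4 184.9]
 [258.7 202.4]]
```

View pics/w10c.png

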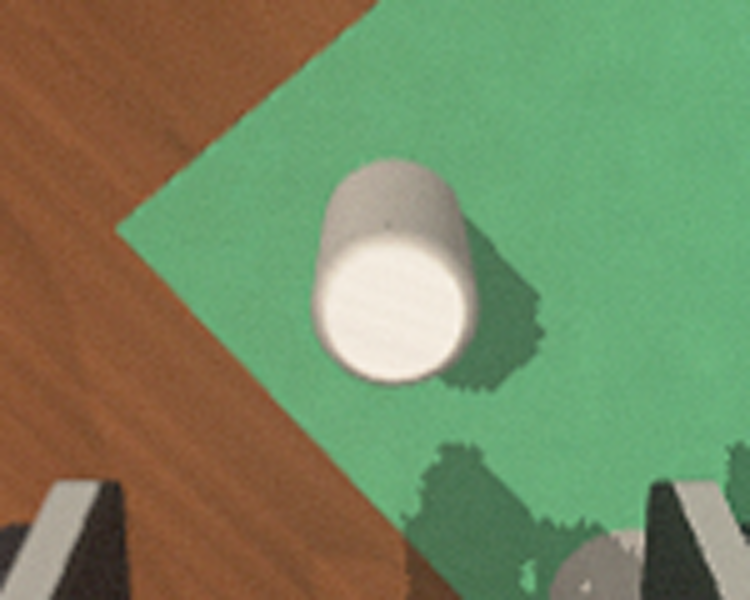

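apply_moves([
  [[0,-0.1,-3],0,6],
  [[0,-0.1,-7],0,6],
  [[0,-0.1,-10.3],0,6],
  [[0,-0.1,-11.6],0,6],
  [[0,-0.1,-12.1],0,6],
  [[0,-0.1,-12.1],0,6],
  [[0,-0.1,-12.1],0,0],
  [[0,-0.1,-12.1],0,0],
  [[0,-0.1,-12.1],0,0],
  [[0,-0.1,-12.1],0,0],
])

```text
time: 15.7
tool_pos: [0.504, -0.1222, 0.0158]
eef_rot: [-3.14, -0.002, -0.749]
wrist_force: [-1.0, 1.8, 7.0]
width: 0.334
```

```bash
python3 w.py w11; python3 - <<'E'
from h import *
s=np.load("pics/w11.npy",allow_pickle=True).item();im=cv2.imread("pics/w11.png")
cv2.imwrite("pics/w11c.png",cv2.resize(im[200:350,180:340],None,fx=4,fy=4,interpolation=cv2.INTER_CUBIC))
p=s["tool_pos"];print(proj("wrist",[[p[0],p[1],.057]],s))
E
```

```text
15.7 [ 0.504  -0.1222  0.0158] [-3.14e+00 -2.00e-03 -7.49e-01] [-1.   1.8  7. ] 0.334
[[258.18349917 289.15065563]]
```

View pics/w11c.png

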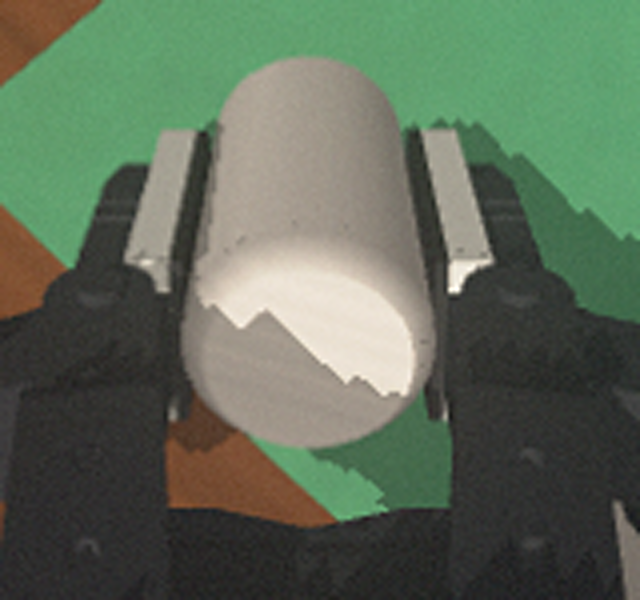

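apply_moves([
  [[0,0,1],0,0],
  [[0,0,4],0,0],
  [[0,0,8],0,0],
  [[0.6,2.5,10],0,0],
  [[1.5,6.5,10],0,0],
  [[2.5,11,10],0,0],
  [[3.5,15.3,10],0,0],
  [[4.5,19.6,10],0,0],
  [[5.5,23.9,10],0,0],
  [[6.4,27.8,10],0,0],
])

```text
time: 16.75
tool_pos: [0.5671, 0.158, 0.1153]
eef_rot: [-3.141, -0.0, -0.749]
wrist_force: [1.0, 0.5, -3.1]
width: 0.337
```

apply_moves([
  [[0.6,2.5,0],0,0],
  [[0.7,2.9,0],0,0],
  [[0.7,2.9,-1],0,0],
  [[0.7,2.9,-3],0,0],
  [[0.7,2.9,-5],0,0],
  [[0.7,2.9,-6],0,0],
  [[0.7,2.9,-6.5],0,0],
  [[0.7,2.9,-6.5],0,0],
  [[0.7,2.9,-6.5],0,0],
  [[0.7,2.9,-6.5],0,0],
])

```text
time: 17.75
tool_pos: [0.5746, 0.1851, 0.0502]
eef_rot: [-3.14, -0.001, -0.749]
wrist_force: [-0.0, 0.2, -2.4]
width: 0.335
```

```bash
python3 w.py w12; python3 padfit.py w12
```

```text
17.75 [0.5746 0.1851 0.0502] [-3.14e+00 -1.00e-03 -7.49e-01] [-0.   0.2 -2.4] 0.335
95 [0.5751 0.1852] r 0.0221
193 [0.6106 0.2231] r 0.0222
```

View pics/w12.png

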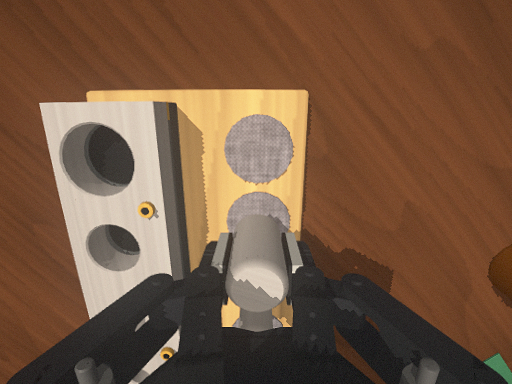

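apply_moves([
  [[0,0,-0.5],0,0],
  [[0,0,-1.0],0,0],
  [[0,0,-1.4],0,0],
  [[0,0,-1.7],0,0],
  [[0,0,-1.8],0,0],
  [[0,0,-1.9],0,0],
  [[0,0,-2.0],0,0],
  [[0,0,-2.0],0,0],
  [[0,0,-2.0],0,0],
  [[0,0,-2.0],0,0],
])

```text
time: 18.8
tool_pos: [0.5741, 0.185, 0.0298]
eef_rot: [-3.141, -0.0, -0.749]
wrist_force: [-2.8, -1.2, 5.2]
width: 0.337
```

apply_moves([
  [[0,0,0],0,4.6],
  [[0,0,0],0,4.6],
  [[0,0,0],0,4.6],
  [[0,0,0],0,4.6],
  [[0,0,0.5],0,4.6],
  [[0,0,2],0,4.6],
  [[0,0,4.5],0,4.6],
  [[0,0,8],0,4.6],
  [[0,0,12],0,4.6],
  [[0,0,12.5],0,4.6],
])

```text
time: 19.8
tool_pos: [0.577, 0.186, 0.1606]
eef_rot: [-3.134, -0.004, -0.749]
wrist_force: [0.8, -0.1, 0.6]
width: 0.536
```

```bash
python3 w.py w13; python3 - <<'E'
from h import *
s=np.load("pics/w13.npy",allow_pickle=True).item();im=cv2.imread("pics/w13.png")
print(proj("wrist",[[.575,.1852,.016],[.575,.1852,.071]],s).round(1))
cv2.imwrite("pics/w13c.png",cv2.resize(im[140:280,200:310],None,fx=4.2,fy=4.2,interpolation=cv2.INTER_CUBIC))
E
```

```text
19.8 [0.577  0.186  0.1606] [-3.134 -0.004 -0.749] [ 0.8 -0.1  0.6] 0.536
[[255.9 183.8]
 [255.9 199.8]]
```

View pics/w13c.png

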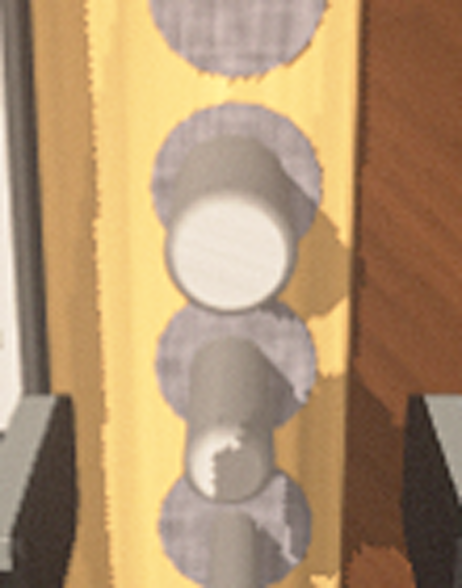

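apply_moves([
  [[-1,-4.5,0],0,6.8],
  [[-2.1,-9.3,0],0,6.8],
  [[-3.2,-14.1,0],0,6.8],
  [[-4.3,-18.9,0],0,6.8],
  [[-5.4,-23.7,0],0,6.8],
  [[-6.5,-28.5,0],0,6.8],
  [[-7.6,-33.3,0],0,6.8],
  [[-8.6,-38,-0.5],0,6.8],
  [[-9.3,-41,-1.2],0,6.8],
  [[-9.4,-41.3,-1.8],0,6.8],
])

```text
time: 20.85
tool_pos: [0.4787, -0.2309, 0.1357]
eef_rot: [3.141, 0.0, -0.752]
wrist_force: [-0.4, 0.8, -0.4]
width: 0.8
```

```bash
python3 w.py w14; python3 - <<'E'
from h import *
s=np.load("pics/w14.npy",allow_pickle=True).item();im=cv2.imread("pics/w14.png")
print(s["qd"].round(3),proj("wrist",[[.4815,-.2277,.002],[.4815,-.2277,.057]],s).round(1))
cv2.imwrite("pics/w14c.png",cv2.resize(im[140:260,180:330],None,fx=5,fy=5,interpolation=cv2.INTER_CUBIC))
E
```

```text
20.85 [ 0.4787 -0.2309  0.1357] [ 3.141  0.    -0.752] [-0.4  0.8 -0.4] 0.8
[-0.001  0.084  0.054  0.024 -0.12  -0.004] [[257.1 179.9]
 [257.2 196.4]]
```

View pics/w14c.png

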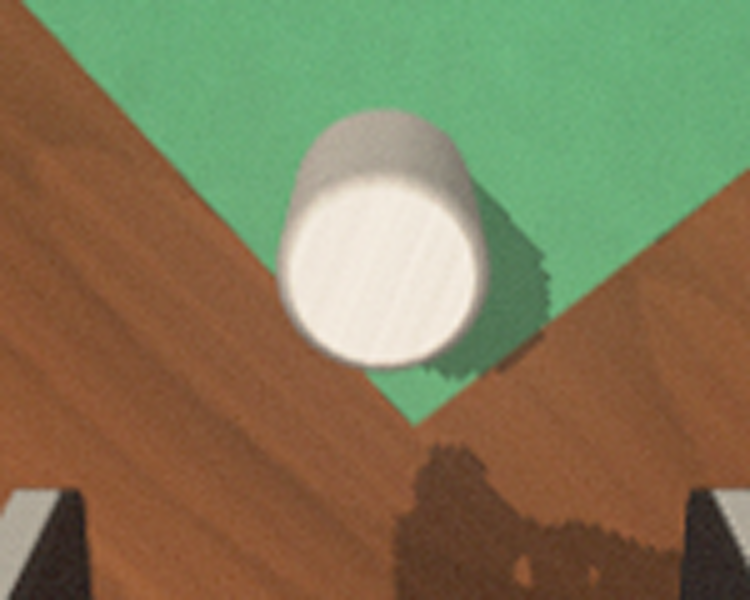

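apply_moves([
  [[0.1,0.2,-3],0,6.8],
  [[0.1,0.2,-7],0,6.8],
  [[0.1,0.2,-10.3],0,6.8],
  [[0.1,0.2,-11.7],0,6.8],
  [[0.1,0.2,-12.2],0,6.8],
  [[0.1,0.2,-12.2],0,6.8],
  [[0.1,0.2,-12.2],0,0],
  [[0.1,0.2,-12.2],0,0],
  [[0.1,0.2,-12.2],0,0],
  [[0.1,0.2,-12.2],0,0],
])

```text
time: 21.9
tool_pos: [0.482, -0.2264, 0.0158]
eef_rot: [-3.141, -0.002, -0.749]
wrist_force: [-0.6, 0.2, 5.8]
width: 0.433
```

```bash
python3 w.py w15; python3 - <<'E'
from h import *
s=np.load("pics/w15.npy",allow_pickle=True).item();im=cv2.imread("pics/w15.png")
cv2.imwrite("pics/w15c.png",cv2.resize(im[200:350,180:340],None,fx=4,fy=4,interpolation=cv2.INTER_CUBIC))
p=s["tool_pos"];print(proj("wrist",[[p[0],p[1],.057]],s))
E
```

```text
21.9 [ 0.482  -0.2264  0.0158] [-3.141e+00 -2.000e-03 -7.490e-01] [-0.6  0.2  5.8] 0.433
[[258.20832018 289.15785716]]
```

View pics/w15c.png

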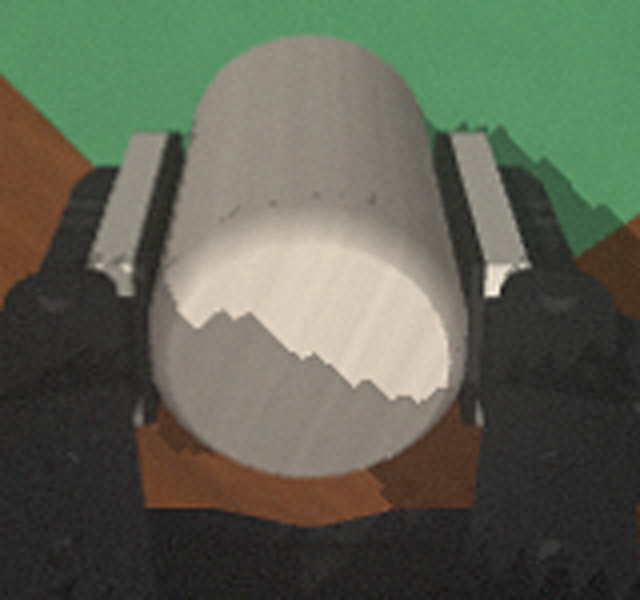

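apply_moves([
  [[0,0,1],0,0],
  [[0,0,4],0,0],
  [[0,0,8],0,0],
  [[0.7,2.5,10],0,0],
  [[1.9,6.5,10],0,0],
  [[3.2,11,10],0,0],
  [[4.5,15.5,10],0,0],
  [[5.7,20,10],0,0],
  [[7,24.5,10],0,0],
  [[8.3,29,10],0,0],
])

```text
time: 22.95
tool_pos: [0.5638, 0.0658, 0.115]
eef_rot: [3.142, -0.0, -0.749]
wrist_force: [1.4, -0.5, -4.3]
width: 0.43
```

apply_moves([
  [[1.3,4.5,0],0,0],
  [[2.6,9,0],0,0],
  [[3.8,13,0],0,0],
  [[4.5,15.5,0],0,0],
  [[4.6,15.9,0],0,0],
  [[4.6,15.9,-2],0,0],
  [[4.6,15.9,-4.5],0,0],
  [[4.6,15.9,-6],0,0],
  [[4.6,15.9,-6.5],0,0],
  [[4.6,15.9,-6.5],0,0],
])

```text
time: 23.95
tool_pos: [0.6095, 0.2223, 0.0489]
eef_rot: [3.14, 0.001, -0.75]
wrist_force: [0.3, -0.2, -4.8]
width: 0.43
```

```bash
python3 w.py w16; python3 padfit.py w16
```

```text
23.95 [0.6095 0.2223 0.0489] [ 3.14e+00  1.00e-03 -7.50e-01] [ 0.3 -0.2 -4.8] 0.43
97 [0.6107 0.223 ] r 0.0222
```

View pics/w16.png

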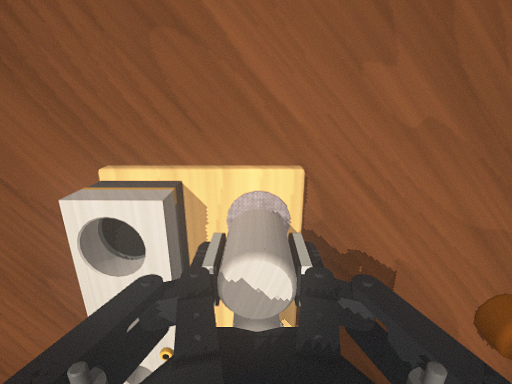

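apply_moves([
  [[0,0,-0.4],0,0],
  [[0,0,-0.9],0,0],
  [[0,0,-1.3],0,0],
  [[0,0,-1.6],0,0],
  [[0,0,-1.8],0,0],
  [[0,0,-1.9],0,0],
  [[0,0,-1.9],0,0],
  [[0,0,-2.0],0,0],
  [[0,0,-2.0],0,0],
  [[0,0,-2.0],0,0],
])

```text
time: 25.0
tool_pos: [0.6102, 0.2231, 0.0299]
eef_rot: [-3.141, -0.0, -0.749]
wrist_force: [-2.0, -0.6, 3.8]
width: 0.425
```

apply_moves([
  [[0,0,0],0,5.3],
  [[0,0,0],0,5.3],
  [[0,0,0],0,5.3],
  [[0,0,0],0,5.3],
  [[0,0,0.5],0,5.3],
  [[0,0,2],0,5.3],
  [[0,0,4.5],0,5.3],
  [[0,0,8],0,5.3],
  [[0,0,12],0,5.3],
  [[0,0,12.5],0,5.3],
])

```text
time: 26.0
tool_pos: [0.6131, 0.2241, 0.161]
eef_rot: [-3.133, -0.004, -0.749]
wrist_force: [0.8, 0.5, 0.7]
width: 0.621
```

```bash
python3 w.py w17
```

```text
26.0 [0.6131 0.2241 0.161 ] [-3.133 -0.004 -0.749] [0.8 0.5 0.7] 0.621
```

apply_moves([
  [[0,-4,2],0,5],
  [[0,-8,4],0,5],
  [[0,-12.5,6],0,5],
  [[0,-17,6],0,5],
  [[0,-21.5,6],0,5],
  [[0,-26,6],0,5],
  [[0,-30.5,6],0,5],
  [[0,-35,6],0,5],
  [[0,-39,6],0,5],
  [[0,-40,6],0,5],
])

```text
time: 27.05
tool_pos: [0.6092, -0.1808, 0.2137]
eef_rot: [3.14, 0.0, -0.752]
wrist_force: [0.7, 1.1, 0.1]
width: 0.587
```

```bash
python3 - <<'E'
from h import *
s=np.load("pics/w17.npy",allow_pickle=True).item();im=cv2.imread("pics/w17.png")
print(proj("wrist",[[.6106,.2231,.016],[.6106,.2231,.071]],s).round(1))
cv2.imwrite("pics/w17c.png",cv2.resize(im[140:280,200:310],None,fx=4.2,fy=4.2,interpolation=cv2.INTER_CUBIC))
pads={"14":(.5034,.1087,.014),"22":(.539,.1467,.022),"30":(.5745,.1847,.030),"38":(.61,.2227,.038)}
for n,(x0,y0,w,h) in dict(top=(75,150,150,140),side=(130,210,180,150)).items():
    im=capture(n)[...,::-1].copy();cv2.imwrite(f"pics/{n}9.png",im)
    cv2.imwrite(f"pics/{n}9c.png",cv2.resize(im[y0:y0+h,x0:x0+w],None,fx=4,fy=4,interpolation=cv2.INTER_CUBIC))
s=arm.observe();print(s["time"],s["tool_pos"])
E
```

```text
[[255.7 184.2]
 [255.7 200.2]]
27.15 [ 0.60937442 -0.17830926  0.21362626]
```

View pics/w17c.png

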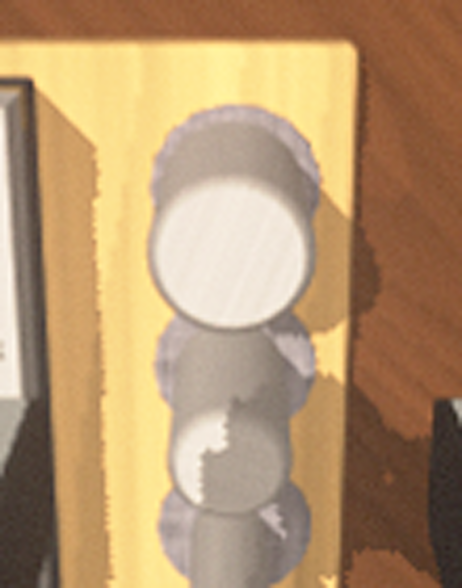

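View pics/top9c.png

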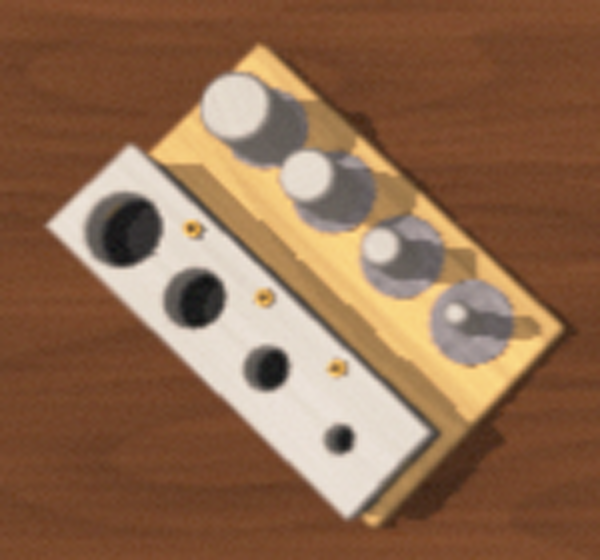

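View pics/side9c.png

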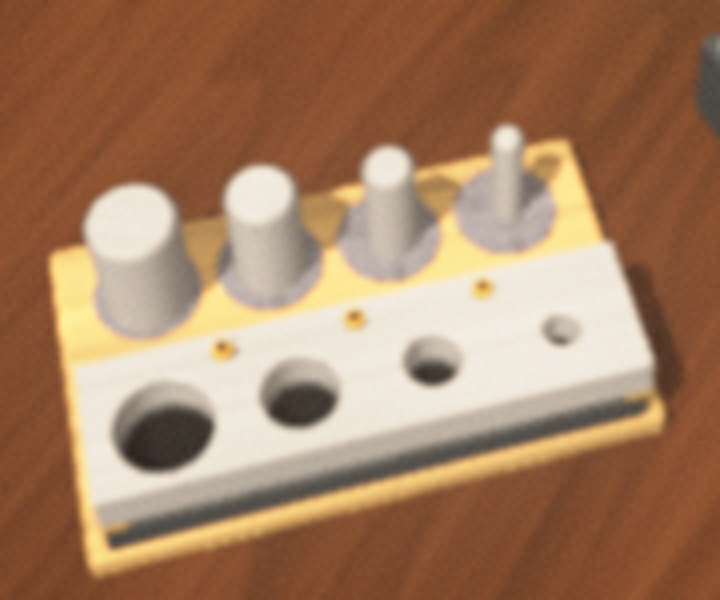

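View pics/top9.png

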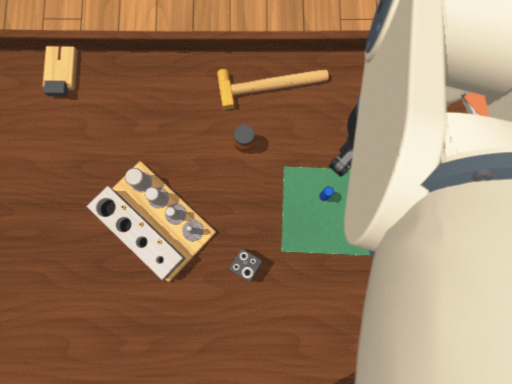

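```bash
python3 -c "
from station import ticket;print(ticket.job_done())"
```

```text
the job is handed in; nothing more can be done
None
```

All four steel punches now stand upright on the felt pads, 14, 22, 30 and 38 mm in order, each in front of its own die hole. I handed the job in at about 27 s of the 106 s allowed.

- **Placing:** I lowered each punch until it touched the felt, with 4–10 N at the wrist, before opening the fingers.
- **Left alone:** I did not touch the blue look-alikes, the jar or the doming block. The top picture after the last move shows the jar, the doming block and the blue punch on the mat where they were. The arm hides the place of the second blue punch, so I could not check that one.
- **Centring:** Wrist pictures taken after each release put every punch within about 1.5 mm of its pad's centre. The 22 mm punch is the farthest off, by about 1.2–1.3 mm towards the die block. The last top and side pictures show all four punches upright and in order.
- **Disagreement:** The first position estimates of the punches differed between cameras by up to about 1 cm. I averaged them, checked each from directly above with the wrist camera, and corrected by up to about 2.5 mm before grasping. The pad positions agreed to within about 3 mm.

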